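Raise the guard bar and slide the sample in

TASK

Push the counterweighted guard bar of the inspection station up past its balance point so that it stays raised by itself and let go of it; only then push the sample carriage, by the plate at its rear, fully home under the scan bridge. Leave the glass dish riding on the carriage, and do not disturb the other things standing about.

Things in the scene. Friction and masses are not known exactly. Their poses are not given: they have to be found in the camera images.
- station: the inspection station, fixed: a black deck 280 x 300 mm, top 30 mm above the table. Origin: on the table, under the lowered guard bar's line, on the carriage track's centre line. x: the way the carriage is pushed home (away from the robot), y: left, z: up. In this frame the deck spans x -0.15 to 0.13, y -0.10 to 0.20
- rest (a point): top of the slim rest post's rubber cradle (22 mm wide, 12 mm along the bar), which carries the lowered guard bar: station x 0, y -0.088, 106 mm above the table; its two cheeks rise 10 mm higher
- bridge (a point): middle of the top of the grey scan bridge, a fixed beam across the track 186 mm long (station y), 45 mm deep (x), 28 mm thick, its top 126 mm above the table, on a leg at each end; at station x 0.06, y 0
- guard (a joint): angle of the guard bar, rad: 0 = level on its rest, 1.3 = raised against its upper stop. It turns about the station's x axis, its free end swinging up and to the left. Below about 0.75 rad its weight carries it down (1 to 2 N up at the bar point lifts it off its rest); past that balance point it goes on up to 1.3 by itself within about 1 s, and stays
- hinge (a point): fixed pivot of the guard bar, on the bar's axis, 115 mm above the table at station x 0, y 0.15, between the cheeks of a grey post 50 x 50 mm, 135 mm tall. A dark steel cylinder, the counterweight (52 mm across, 50 mm long), sits on a crank just above it and turns with the bar
- bar_point (a point): a point on the guard bar's axis 275 mm from the pivot (the free end is at 296 mm); it swings with the bar. The bar is a plain round aluminium rod 16 mm thick with a rubber end 20 mm thick; lowered, it points from the pivot along the station's -y, 115 mm above the table, 25 mm outside the deck's right edge here
- carriage (a joint): travel of the sample carriage along the station's x, m: 0 = out, 0.08 = fully home at its stop. It slides stiffly (about 1.5 N) and stays where it is left
- push_plate (a point): centre of the rear face (towards the robot) of the upright plate on the carriage's rear edge, 68 mm above the table; moves with the carriage: station x -0.14 at the start, -0.06 home. The plate is 70 mm wide, 8 mm thick, top edge 90 mm above the table. The carriage is a flat aluminium plate 120 (x) x 126 mm, top 42 mm above the table
- seat (a point): the point on the carriage where the middle of the dish belongs, 50.5 mm above the table, 75 mm ahead of the plate's rear face; four 7 mm studs hold the dish around it
- dish_center (a point): middle of the loose glass sample dish, 60 mm across, 17 mm tall, standing on the carriage between four studs
- objective_base (a point): a loose brass microscope objective, 34 mm across and 48 mm tall, standing on the station's deck; bystander. Point: the centre of its underside
- slide_box_base (a point): a loose grey slide box 90 x 40 x 30 mm on the table by the station; bystander. Point: the centre of its underside
- spare_dish_base (a point): a loose glass dish 66 mm across, 16 mm tall, on the table by the station (not the one on the carriage); bystander. Point: the centre of its underside
- bottle_base (a point): an amber bottle 60 mm across, 140 mm tall; bystander. Point: the centre of its underside
- phone_base (a point): a black phone 150 x 72 x 9 mm lying flat; bystander. Point: the centre of its underside
- wafer_case_base (a point): a flat round white wafer case 120 mm across, 24 mm tall; bystander. Point: the centre of its underside
- beaker_base (a point): a glass beaker 64 mm across, 80 mm tall; bystander. Point: the centre of its underside
Not all that is in view belongs to the job. What is shaped like the part that bears dish_center but red or yellow is not meant.

How it is judged:
By the outcome, as a careful person would: the job done as asked, in the order asked, and still so for the second after the job is handed in, with the robot touching nothing.
It also fails if it takes over 56 s, if anything falls off the work surface, if the arm or the gripper's body presses on something with over 40 N, if the wrist force passes 120 N, or if a joint passes its speed limit or range.

ROBOT

A 7-joint arm with a two-finger parallel gripper is mounted at the origin on the work surface. World frame = base frame: x ahead of the robot, y to its left, z up, the work surface at z = 0. Lengths are in m, angles in rad, forces in N, time in s.
With the tool pointing down it reaches from about 0.4 to 0.85 m from the base axis. Payload 4.5 kg.
Tool frame: the origin (TCP) lies midway between the tips of the shut fingers; the grasp point (between the pads) lies 19 mm behind it; z points along the fingers, y is the line along which they close (so a half turn about z gives the same grasp; the last joint's range is limited). The gripper opens to 88 mm and grips with 3 to 60 N. Pads are 18 mm wide; open, the fingers measure 123 mm over their backs; the gripper's body (75 mm by 187 mm) begins 45 mm behind the grasp point.
Start: joints at [1.266, 0.689, -0.195, 1.565, 0.157, 0.902, -0.215], TCP at [0.208, -0.589, 0.209] pointing down, gripper open.
Joint ranges: [-3.01, 3.01], [-0.46, 2.08], [-1.47, 1.51], [0.13, 2.56], [-1, 4.14], [0.04, 2.09], [-2.66, 2.66]. Speed limits (rad/s): [2.57, 2.57, 3.14, 3.14, 3.14, 3.14, 3.14].

INTERFACE

Orientations are given as a unit quaternion [x, y, z, w].
In Python, from plant import r, eyes, finish_job gives the robot as it stands. The module is installed in compiled form; this text tells all that it offers.
- The arm moves only by the tool move_arm, never from a script. Its argument "motion" is a list of rows, each a list of 7 numbers: the shift along the tool's x, y, z in mm, then the turn, a rotation vector about the tool's x, y, z in degrees, then the closure, from 0 (fully open) to 1 (shut). A call has 1 to 5 rows; each row is the pose to reach, as a shift and turn from the pose commanded when the call began, along the tool's axes at that moment; what a row does not reach only later rows make up. A row lasts 1/8 s, in which the tool goes at most 62.5 mm and 10.7 degrees, less where a joint would pass 70% of its speed; a pose out of reach is approached as far as the arm can. A call with a gripper value outside its range is refused whole. The fingers move at their own pace and stop on an object; "newtons" is the grip in N (left out, the last holds). Time passes only in rows, so rows that repeat a pose let the fingers close. It gives the time, the measured TCP pose, the force, the opening and the grip force at its end, in the units of the state.
- r.get_state(): the state, without advancing time (a new reading comes with each control period).
- eyes.snapshot(name): name is "scene" or "top"; returns a dict with "frame" (480x640x3 uint8, red, green, blue), "z_map" (480x640 float32, m along the optical axis (not along the pixel's ray), 0 where there is no reading), "intrinsics" (3x3 intrinsics, pixels), "world_to_cam" (4x4, takes a point from world to camera coordinates). Camera axes: x right, y down, z forward; pixel columns grow to the right and rows downward; lengths in m; the calibration is good to about 2 mm. A picture is of the moment at which its call begins.
- finish_job(): hands the job in; it is judged then, once.
The state is a dict: "clock": time; "q": joint angles; "qd": joint speeds; "joint_torque": joint torques, N m; "tool_pos": TCP position; "eef_rot": TCP orientation; "contact_force": force on the tool from outside, world axes, zero at the start; "moment": the same for the moment, N m; "opening": opening from 0.0 (shut) to 1.0 (fully open); "finger_force": force on a finger pad.
Only numpy, scipy, OpenCV 4.12 (cv2) and the standard library are available. Lean on these libraries where they do the work, as an engineer would, in place of code of your own. Each camera call takes 0.05 s, during which the arm holds its last target. There are 200 camera calls.

## Working session

There is one attempt and no reset: what is moved stays moved. The work goes in short steps, Python scripts to look and compute and a tool call to move; the robot and the scene stay as the last step left them, time stands still between calls to the robot, and variables do not carry over. Pictures are saved under pics/ and viewed, at most 10 in all, crops included, and the job is handed in when it is done.

Besides the shell and the picture viewer there is one more tool, called after "Emit:" as a command line: name --pt "numbers of a row" for each row, then --argument value for the rest. move_arm: Moves the arm, as the interface text tells. Its arguments: {"type":"object","properties":{"motion":{"type":"array","items":{"type":"array","items":{"type":"number"}}},"newtons":{"type":"number"}},"required":["motion"]}

```bash
mkdir -p pics; cat > h.py <<'E'
import numpy as np, cv2
from plant import r, eyes, finish_job
def snap(n):
    s=eyes.snapshot(n); np.savez(f'pics/{n}.npz',**s); return s
def px2w(s,u,v,z=None):
    K=s['intrinsics'];T=np.linalg.inv(s['world_to_cam'])
    ray=np.linalg.inv(K)@[u,v,1]
    if z is None:
        d=np.median([q for q in s['z_map'][int(v)-1:int(v)+2,int(u)-1:int(u)+2].ravel() if q>0])
        return (T@np.r_[ray*d,1])[:3]
    o=T[:3,3];w=T[:3,:3]@ray
    return o+w*(z-o[2])/w[2]
def w2px(s,p):
    c=s['world_to_cam']@np.r_[p,1]; q=s['intrinsics']@c[:3]; return q[:2]/q[2]
E
python3 - <<'E'
from h import *
for n in('scene','top'):
    s=snap(n); cv2.imwrite(f'pics/{n}0.png',cv2.resize(s['frame'][:,:,::-1],(800,600)))
    print(n,np.linalg.inv(s['world_to_cam'])[:3].round(3).tolist(),s['intrinsics'].round(1).tolist())
st=r.get_state();print({k:np.round(v,3).tolist() for k,v in st.items()})
E
```

```text
scene [[0.836, 0.356, -0.417, 0.993], [0.548, -0.517, 0.657, -0.767], [0.018, -0.778, -0.627, 0.815]] [[508.9, 0.0, 322.7], [0.0, 508.9, 242.7], [0.0, 0.0, 1.0]]
top [[0.001, -0.995, 0.095, 0.419], [-1.0, -0.001, -0.001, -0.011], [0.001, -0.095, -0.995, 1.296]] [[512.6, 0.0, 318.8], [0.0, 512.6, 240.4], [0.0, 0.0, 1.0]]
{'clock': 0.1, 'q': [1.266, 0.69, -0.195, 1.566, 0.157, 0.903, -0.215], 'qd': [-0.001, -0.002, -0.0, -0.003, 0.0, -0.001, 0.002], 'joint_torque': [-0.002, -52.85, -1.271, -15.384, -0.052, 0.002, 0.0], 'tool_pos': [0.207, -0.589, 0.208], 'eef_rot': [0.986, 0.169, -0.0, -0.001], 'contact_force': [0.091, -0.108, 0.007], 'moment': [-0.003, -0.008, -0.01], 'finger_force': 0.0, 'opening': 0.998}
```

View pics/scene0.png

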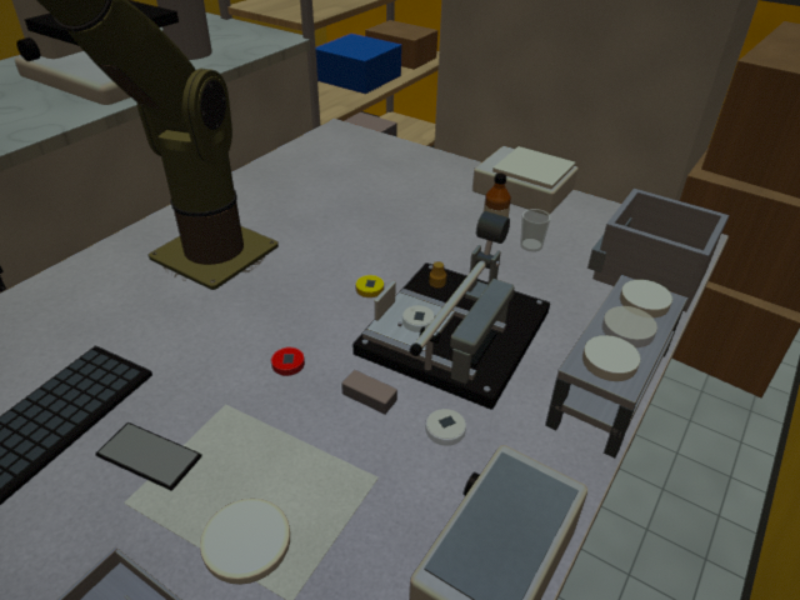

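View pics/top0.png

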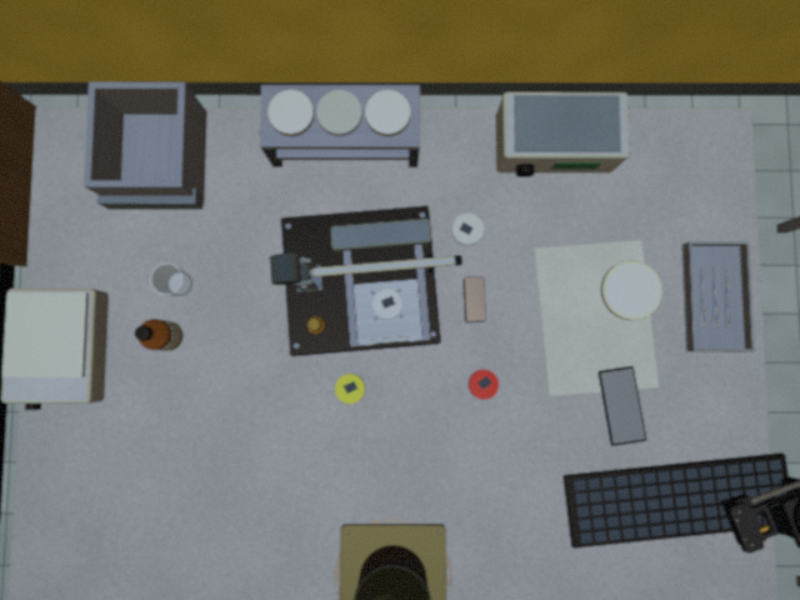

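The top view shows the deck corners (800 px scale) at about (282,218), (429,207), (440,342) and (291,355). The bar end is at (458,260), the slide box at (475,299), the spare dish at (468,229), and the carriage plate's rear edge is near row 345. Next I'll fit the station pose and check it against the scene camera.

```bash
cat > m.py <<'E'
from h import *
s=dict(np.load('pics/top.npz')); c=dict(np.load('pics/scene.npz'))
px=np.array([[282,218],[429,207],[440,342],[291,355]])*.8
g=cv2.cvtColor(s['frame'],cv2.COLOR_RGB2GRAY)
# deck edges refined: dark deck mask
P=np.array([px2w(s,u,v,.03) for u,v in px]); S=np.array([[.13,.2],[.13,-.1],[-.15,-.1],[-.15,.2]])
a=P[:,:2]-P[:,:2].mean(0); b=S-S.mean(0)
yaw=np.arctan2((b[:,0]*a[:,1]-b[:,1]*a[:,0]).sum(),(b*a).sum())
R=np.array([[np.cos(yaw),-np.sin(yaw)],[np.sin(yaw),np.cos(yaw)]]); o=P[:,:2].mean(0)-R@S.mean(0)
print('yaw',np.degrees(yaw),'o',o,'res mm',((R@S.T).T+o-P[:,:2])*1e3)
def w(x,y,z): return np.r_[R@[x,y]+o,z]
if __name__=='__main__':
    for n,p in dict(deckFL=(.13,.2,.03),deckNR=(-.15,-.1,.03),deckFR=(.13,-.1,.03),deckNL=(-.15,.2,.03),barend=(0,-.146,.115),bridgeR=(.06,-.093,.126),bridgeL=(.06,.093,.126),plateT=(-.14,0,.09),bar_point=(0,-.125,.115),rest=(0,-.088,.106)).items():
        print(n,w(*p).round(4),w2px(s,w(*p)).round(1),w2px(c,w(*p)).round(1))
    ins=lambda p:(R.T@(p[:2]-o)).round(3)
    for n,(u,v,z) in dict(box=(475,299,.03),spare=(468,229,.016),obj=(316,325,.078),dish=(388,303,.059),barend=(458,260,.115)).items(): print(n,ins(px2w(s,u*.8,v*.8,z)))
    for nm,d,pts,r0 in(('top',s,[(0,-.146,.115),(0,0,.115),(-.14,0,.09),(-.15,-.1,.03),(-.15,.2,.03),(.13,-.1,.03),(.13,.2,.03),(.0375,-.093,.126)],(210,150,170,150)),('sc',c,[(0,-.146,.115),(0,0,.115),(-.14,-.035,.09),(-.15,-.1,.03),(-.15,.2,.03),(.13,-.1,.03),(.0375,-.093,.126)],(260,160,190,170))):
        f=d['frame'][:,:,::-1].copy(); x,y,W,H=r0
        f=cv2.resize(f[y:y+H,x:x+W],None,fx=4,fy=4,interpolation=cv2.INTER_CUBIC)
        for p in pts:
            u,v=(w2px(d,w(*p))-[x,y]+.5)*4; cv2.drawMarker(f,(int(u),int(v)),(0,255,0),0,12,1)
        cv2.imwrite(f'pics/{nm}1.png',f[:600])
E
python3 m.py
```

```text
yaw 4.668708566298803 o [0.59450186 0.0152746 ] res mm [[ 2.47948486  2.32977607]
 [ 3.9414742  -1.36057117]
 [-3.974961   -3.31331554]
 [-2.44599806  2.34411063]]
deckFL [0.7078 0.2252 0.03  ] [224.7 173.4] [440.  241.2]
deckNR [ 0.4531 -0.0966  0.03  ] [353.4 275.2] [279.6 274.3]
deckFR [ 0.7322 -0.0738  0.03  ] [343.7 164.1] [393.8 319.5]
deckNL [0.4287 0.2024 0.03  ] [231.8 285. ] [339.6 208.7]
barend [ 0.6064 -0.1302  0.115 ] [369.9 208.3] [329.2 281.5]
bridgeR [ 0.6619 -0.0725  0.126 ] [345.3 183.8] [368. 272.]
bridgeL [0.6467 0.1128 0.126 ] [265.2 190.1] [402.1 224.2]
plateT [0.455  0.0039 0.09  ] [312.3 273.7] [305.3 231.5]
bar_point [ 0.6047 -0.1093  0.115 ] [361. 209.] [334.1 275.4]
rest [ 0.6017 -0.0724  0.106 ] [344.9 210.8] [342.1 268.1]
box [-0.066 -0.174]
spare [ 0.078 -0.174]
obj [-0.096  0.139]
dish [-0.063 -0.001]
barend [ 0.001 -0.138]
```

View pics/top1.png

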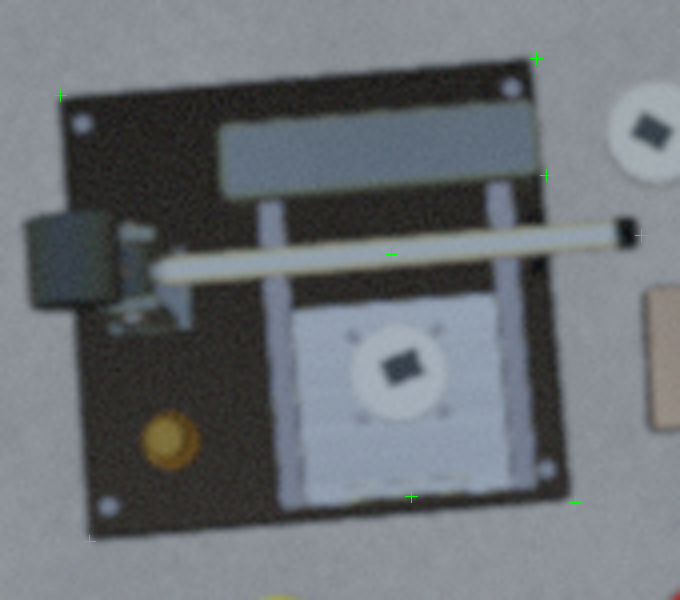

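View pics/sc1.png

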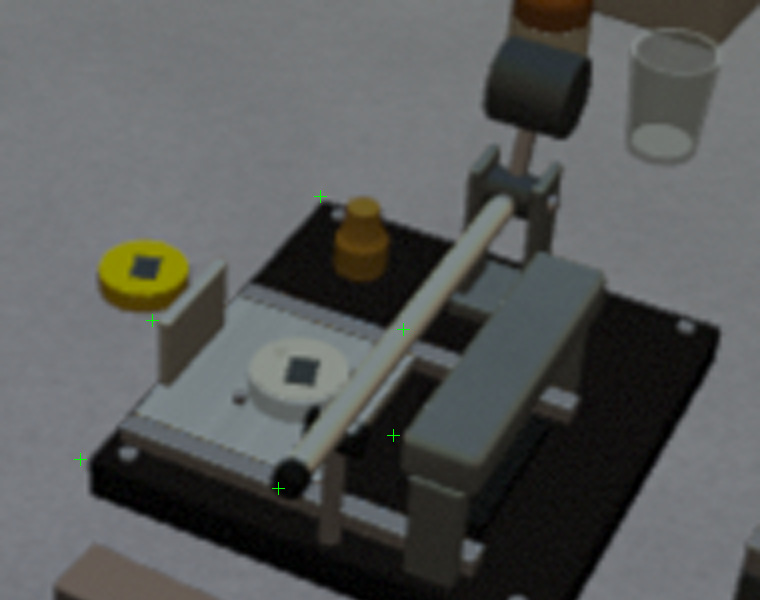

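The first fit is about 1 px off in the top view and 3 px off in the scene view. I read the corners in the crops as follows:
- **Top:** deck (63,97), (531,62), (569,497), (90,538). Bridge (538,175), (224,199), (219,125), (534,101).
- **Scene:** deck NL (322,199), NR (92,461), FL (718,328). Bridge (405,437), (540,253). Plate (162,322), (225,263).

I'll refit on both views together.

```bash
cat > fit.py <<'E'
from h import *
from scipy.optimize import least_squares
s=dict(np.load('pics/top.npz')); c=dict(np.load('pics/scene.npz'))
A=[((.13,.2,.03),63,97),((.13,-.1,.03),531,62),((-.15,-.1,.03),569,497),((-.15,.2,.03),90,538),((.0375,-.093,.126),538,175),((.0375,.093,.126),224,199),((.0825,.093,.126),219,125),((.0825,-.093,.126),534,101)]
B=[((-.15,.2,.03),322,199),((-.15,-.1,.03),92,461),((.13,.2,.03),718,328),((.0375,-.093,.126),405,437),((.0375,.093,.126),540,253),((-.14,-.035,.09),162,322),((-.14,.035,.09),225,263),((0,-.146,.115),291,477)]
def W(t,p): C,S=np.cos(t[2]),np.sin(t[2]); return np.array([t[0]+C*p[0]-S*p[1],t[1]+S*p[0]+C*p[1],p[2]])
def res(t,A,d,x,y): return np.array([w2px(d,W(t,p))-[u/4+x-.5,v/4+y-.5] for p,u,v in A])
ft=lambda t:res(t,A,s,210,150).ravel(); fc=lambda t:res(t,B,c,260,160).ravel()
for n,f in(('top',ft),('scene',fc),('both',lambda t:np.r_[ft(t),fc(t)])):
    q=least_squares(f,[.59,.015,.08],loss='soft_l1'); print(n,q.x.round(4),np.degrees(q.x[2]).round(2),'rms px',np.sqrt((f(q.x)**2).mean()).round(2))
print(res(q.x,A,s,210,150).round(1).tolist(),res(q.x,B,c,260,160).round(1).tolist())
E
python3 fit.py
```

```text
top [0.5947 0.0174 0.0809] 4.63 rms px 0.83
scene [0.5991 0.0173 0.0907] 5.2 rms px 1.22
both [0.597  0.0175 0.0882] 5.05 rms px 1.18
[[-1.8, -0.8], [0.2, -2.2], [1.1, 0.1], [-0.6, 0.5], [1.0, -1.3], [-0.7, -0.4], [-0.9, -1.0], [0.3, -1.8]] [[0.2, -0.6], [-1.4, -0.2], [1.9, -0.8], [-0.9, -0.5], [-0.3, -1.8], [-1.0, -0.2], [-1.9, -1.4], [-0.9, 2.8]]
```

The station pose is x 0.597, y 0.0175, yaw 5.05°, good to about 3 mm. The plan has two parts:
1. With the fingers shut and pitched 45° forward, slide under the bar end from the right and follow the arc up.
2. Push the plate with the tool vertical.

```bash
cat > d.py <<'E'
import sys
from h import *
from scipy.spatial.transform import Rotation as Ro
O=np.array([.597,.0175]); YAW=5.05
def sw(x,y,z): a=np.radians(YAW);C,S=np.cos(a),np.sin(a); return np.array([O[0]+C*x-S*y,O[1]+S*x+C*y,z])
def ori(p): return Ro.from_euler('z',YAW,degrees=True)*Ro.from_euler('x',180,degrees=True)*Ro.from_euler('y',p,degrees=True)
def show(targets):
    s=r.get_state(); R=Ro.from_quat(s['eef_rot']); P=np.array(s['tool_pos'])
    Rs=Ro.from_euler('z',YAW,degrees=True).as_matrix()
    print('t',round(s['clock'],2),'station',(Rs.T@(P-sw(0,0,0))*1e3).round(1),'zaxis',R.as_matrix()[:,2].round(3),'F',np.round(s['contact_force'],1),'q',np.round(s['q'],2))
    for x,y,z,p in targets:
        print((x,y,z,p),(R.inv().apply(sw(x,y,z)-P)*1e3).round(1),np.degrees((R.inv()*ori(p)).as_rotvec()).round(1))
if __name__=='__main__': show([tuple(map(float,a.split(','))) for a in sys.argv[1:]])
E
python3 d.py -.15,-.35,.2,45 -.05,-.22,.15,45
```

```text
t 0.1 station [-441.4 -569.8  208.2] zaxis [-0.001  0.002 -1.   ] F [ 0.1 -0.1  0. ] q [ 1.27  0.69 -0.19  1.57  0.16  0.9  -0.22]
(-0.15, -0.35, 0.2, 45.0) [ 336.8 -140.6    8.4] [-5.7 44.8 13.6]
(-0.05, -0.22, 0.15, 45.0) [ 465.9 -241.6   58.5] [-5.7 44.8 13.6]
```

Emit:
move_arm --pt "55 -23 0 -1 9 2.5 1" --pt "110 -46 0 -2 18 5 1" --pt "165 -69 0 -3 27 8 1" --pt "220 -92 0 -4.5 36 11 1" --pt "275 -115 0 -5.7 44.8 13.6 1"

```text
clock: 0.72
tool_pos: [0.4169, -0.4056, 0.2135]
eef_rot: [0.93, 0.055, 0.362, -0.019]
contact_force: [1.1, -1.0, 0.4]
opening: 0.457
finger_force: 0.0
```

```bash
python3 d.py -.05,-.22,.15,45 -.002,-.22,.075,45 -.002,-.128,.075,45
```

```text
t 0.72 station [-216.7 -405.6  213.5] zaxis [ 0.672  0.075 -0.737] F [ 1.1 -1.   0.4] q [ 1.6   0.78 -0.87  2.09 -0.66  0.14  0.19]
(-0.05, -0.22, 0.15, 45.0) [  84.3 -181.1  162.3] [-0.9  2.5  1.4]
(-0.002, -0.22, 0.075, 45.0) [  68.9 -180.1  250. ] [-0.9  2.5  1.4]
(-0.002, -0.128, 0.075, 45.0) [  71.1 -272.1  251.5] [-0.9  2.5  1.4]
```

Emit:
move_arm --pt "0 0 0 0 0 0 1" --pt "0 0 0 0 0 0 1"

```text
clock: 0.98
tool_pos: [0.4169, -0.41, 0.2137]
eef_rot: [0.931, 0.055, 0.361, -0.017]
contact_force: [-0.6, -1.0, -0.2]
opening: 0.228
finger_force: 0.0
```

```bash
python3 d.py -.05,-.22,.15,45 -.002,-.22,.075,45 -.002,-.128,.075,45
```

```text
t 0.97 station [-217.  -409.9  213.7] zaxis [ 0.67   0.071 -0.739] F [-0.6 -1.  -0.2] q [ 1.6   0.78 -0.86  2.09 -0.64  0.15  0.18]
(-0.05, -0.22, 0.15, 45.0) [  85.3 -186.   161.7] [-0.7  2.6  1.5]
(-0.002, -0.22, 0.075, 45.0) [  70.2 -185.4  249.5] [-0.7  2.6  1.5]
(-0.002, -0.128, 0.075, 45.0) [  72.6 -277.4  250.5] [-0.7  2.6  1.5]
```

Emit:
move_arm --pt "17 -37 32 0 0.5 0.3 1" --pt "34 -74 65 0 1 0.6 1" --pt "51 -111 97 -0.4 1.5 0.9 1" --pt "68 -148 130 -0.5 2 1.2 1" --pt "85 -186 162 -0.7 2.6 1.5 1"

```text
clock: 1.6
tool_pos: [0.553, -0.3045, 0.2297]
eef_rot: [0.932, 0.055, 0.354, -0.048]
contact_force: [-0.3, -0.3, -1.1]
opening: 0.006
finger_force: 0.0
```

```bash
python3 d.py -.05,-.22,.15,45 -.002,-.22,.075,45 -.002,-.128,.075,45
```

```text
t 1.6 station [ -72.2 -316.9  229.7] zaxis [ 0.655  0.129 -0.744] F [-0.3 -0.3 -1.1] q [ 1.23  0.73 -0.82  2.06 -1.    0.04  0.23]
(-0.05, -0.22, 0.15, 45.0) [-36.3 -91.5  80.9] [-4.1  3.3  0. ]
(-0.002, -0.22, 0.075, 45.0) [-50.4 -85.4 168.6] [-4.1  3.3  0. ]
(-0.002, -0.128, 0.075, 45.0) [ -50.2 -177.1  175.1] [-4.1  3.3  0. ]
```

Joints 5 and 6 hit their limits at 45° pitch, so I'll use about 33°, which still clears the bar.

```bash
python3 d.py -.08,-.3,.22,33 -.04,-.22,.16,33
```

```text
t 1.6 station [ -72.2 -316.9  229.7] zaxis [ 0.655  0.129 -0.744] F [-0.3 -0.3 -1.1] q [ 1.23  0.73 -0.82  2.06 -1.    0.04  0.23]
(-0.08, -0.3, 0.22, 33.0) [-12.3 -16.8   3.2] [-4.  -8.7  0.5]
(-0.04, -0.22, 0.16, 33.0) [-22.2 -91.5  80.1] [-4.  -8.7  0.5]
```

Emit:
move_arm --pt "-12 -17 3 -4 -8.7 0.5 1" --pt "-12 -17 3 -4 -8.7 0.5 1" --pt "-15 -42 28 -4 -8.7 0.5 1" --pt "-18 -67 54 -4 -8.7 0.5 1" --pt "-22 -91 80 -4 -8.7 0.5 1"

```text
clock: 2.22
tool_pos: [0.5891, -0.2208, 0.1872]
eef_rot: [0.963, 0.047, 0.262, -0.027]
contact_force: [1.2, -0.2, -0.7]
opening: 0.005
finger_force: 0.0
```

```bash
python3 d.py -.04,-.22,.16,33 -.012,-.22,.084,33 -.012,-.128,.084,33
```

```text
t 2.23 station [ -28.9 -236.7  187.2] zaxis [ 0.503  0.078 -0.861] F [ 1.2 -0.2 -0.7] q [ 0.71  0.65 -0.42  2.06 -1.    0.04 -0.06]
(-0.04, -0.22, 0.16, 33.0) [-23.4 -16.1  18.3] [-1.9  2.5 -0. ]
(-0.012, -0.22, 0.084, 33.0) [-37.8 -13.5  98. ] [-1.9  2.5 -0. ]
(-0.012, -0.128, 0.084, 33.0) [ -37.8 -105.4  101. ] [-1.9  2.5 -0. ]
```

The wrist is still limited here, so I'm switching to a vertical tool with a light grip across the bar. That means fingers closing along station x, lifting along the arc, and the bar free to turn between the pads. First I'll stand the tool up.

```bash
sed -i 's/def ori(p):.*/def ori(p,w=0): return Ro.from_euler("z",YAW+w,degrees=True)*Ro.from_euler("x",180,degrees=True)*Ro.from_euler("y",p,degrees=True)/; s/for x,y,z,p in targets/for x,y,z,p,w in targets/; s/(x,y,z,p),(R/(x,y,z,p,w),(R/; s/ori(p))/ori(p,w))/' d.py; python3 d.py -.02,-.18,.25,0,0 -.02,-.18,.25,0,90
```

```text
t 2.23 station [ -28.9 -236.7  187.2] zaxis [ 0.503  0.078 -0.861] F [ 1.2 -0.2 -0.7] q [ 0.71  0.65 -0.42  2.06 -1.    0.04 -0.06]
(-0.02, -0.18, 0.25, 0.0, 0.0) [ 39.6 -58.3 -47.7] [ -1.8 -30.5   0.5]
(-0.02, -0.18, 0.25, 0.0, 90.0) [ 39.6 -58.3 -47.7] [ 22.4 -25.3 -87.1]
```

Emit:
move_arm --pt "10 -15 -12 -0.5 -8 0 0" --pt "20 -29 -24 -1 -16 0 0" --pt "30 -44 -36 -1.5 -24 0 0" --pt "40 -58 -48 -1.8 -30.5 0.5 0" --pt "40 -58 -48 -1.8 -30.5 0.5 0"

```text
clock: 2.85
tool_pos: [0.595, -0.1615, 0.2545]
eef_rot: [0.999, 0.047, 0.0, 0.002]
contact_force: [-0.5, -0.1, 0.1]
opening: 0.548
finger_force: 0.0
```

```bash
python3 d.py 0,-.12,.2,0,90 0,-.12,.2,0,-90
```

```text
t 2.85 station [ -17.8 -178.2  254.5] zaxis [ 0.001 -0.005 -1.   ] F [-0.5 -0.1  0.1] q [-0.15  0.71  0.65  1.56 -0.47  1.03 -0.85]
(0.0, -0.12, 0.2, 0.0, 90.0) [ 18.1 -58.3  54.3] [  0.2   0.2 -89.6]
(0.0, -0.12, 0.2, 0.0, -90.0) [ 18.1 -58.3  54.3] [ 0.2 -0.2 90.4]
```

Emit:
move_arm --pt "0 -10 0 0 0 10 0" --pt "0 -20 0 0 0 20 0" --pt "5 -30 0 0 0 30 0" --pt "10 -40 0 0 0 40 0" --pt "18 -50 0 0 0 50 0"

```text
clock: 3.48
tool_pos: [0.6054, -0.1121, 0.2515]
eef_rot: [0.923, -0.385, -0.001, 0.0]
contact_force: [0.2, -0.1, -0.5]
opening: 0.997
finger_force: 0.0
```

```bash
python3 d.py 0,-.12,.2,0,-90
```

```text
t 3.48 station [  -3.1 -129.8  251.5] zaxis [-0.001  0.    -1.   ] F [ 0.2 -0.1 -0.5] q [-0.34  0.79  0.91  1.57 -0.67  1.12 -1.63]
(0.0, -0.12, 0.2, 0.0, -90.0) [-5.5 -8.7 51.5] [ 0.1  0.1 39.7]
```

Emit:
move_arm --pt "0 0 0 0 0 -10 0" --pt "0 0 0 0 0 -20 0" --pt "0 0 0 0 0 -30 0" --pt "0 0 0 0 0 -40 0" --pt "0 0 0 0 0 -50 0"

```text
clock: 4.1
tool_pos: [0.6055, -0.1127, 0.2515]
eef_rot: [0.999, 0.047, -0.0, 0.0]
contact_force: [0.0, -0.3, 0.4]
opening: 1.001
finger_force: 0.0
```

Emit:
move_arm --pt "0 0 0 0 0 -10 0" --pt "0 0 0 0 0 -20 0" --pt "0 0 0 0 0 -30 0" --pt "0 0 0 0 0 -40 0" --pt "0 0 0 0 0 -50 0"

```text
clock: 4.72
tool_pos: [0.6057, -0.1131, 0.2515]
eef_rot: [0.885, 0.465, -0.0, 0.0]
contact_force: [0.9, -0.3, 0.1]
opening: 1.005
finger_force: 0.0
```

```bash
python3 d.py 0,-.12,.2,0,90
```

```text
t 4.72 station [  -2.9 -130.9  251.5] zaxis [-0.    -0.001 -1.   ] F [ 0.9 -0.3  0.1] q [-0.11  0.66  0.4   1.56 -0.29  0.98 -0.23]
(0.0, -0.12, 0.2, 0.0, 90.0) [10.3 -4.8 51.5] [  0.    0.  -39.7]
```

Emit:
move_arm --pt "0 0 0 0 0 -10 0" --pt "5 -2 10 0 0 -20 0" --pt "10 -5 25 0 0 -30 0" --pt "10 -5 50 0 0 -39.7 0" --pt "10 -5 50 0 0 -39.7 0"

```text
clock: 5.35
tool_pos: [0.606, -0.1013, 0.1995]
eef_rot: [0.678, 0.735, -0.001, -0.002]
contact_force: [-0.2, -0.0, -0.1]
opening: 1.0
finger_force: 0.0
```

```bash
python3 d.py 0,-.12,.096,0,90; python3 -c "
from h import *
s=snap('top'); cv2.imwrite('pics/top2.png',cv2.resize(s['frame'][120:320,200:420,::-1],None,fx=3,fy=3,interpolation=2))
s=snap('scene'); cv2.imwrite('pics/sc2.png',cv2.resize(s['frame'][120:320,240:460,::-1],None,fx=3,fy=3,interpolation=2))"
```

```text
t 5.35 station [  -1.5 -119.1  199.5] zaxis [-0.004  0.001 -1.   ] F [-0.2 -0.  -0.1] q [-0.01  0.69  0.18  1.62 -0.15  0.85  0.31]
(0.0, -0.12, 0.096, 0.0, 90.0) [ -1.    1.9 103.5] [-0.2 -0.1 -0.4]
```

View pics/sc2.png

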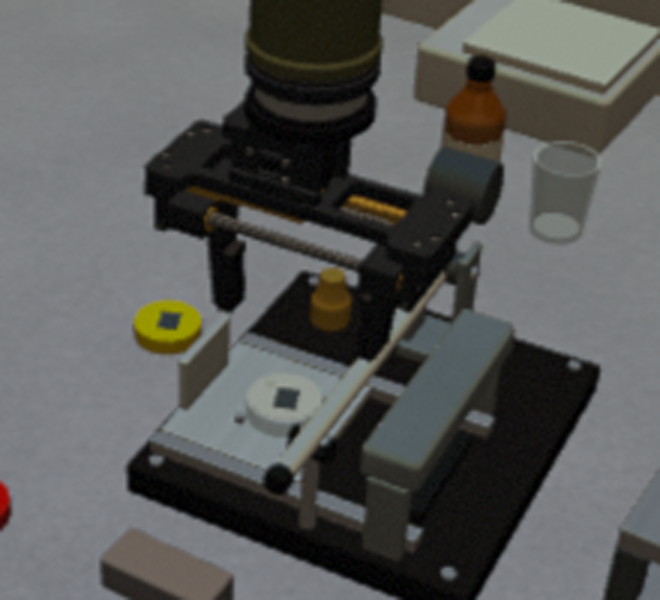

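The gripper straddles the bar's line with one finger on each side (tips near (228,305) and (375,345) in the crop), and nothing is under the fingers. Descending.

Emit:
move_arm --pt "0 1 30 0 0 0 0" --pt "0 1 60 0 0 0 0" --pt "0 1 85 0 0 0 0" --pt "0 1 103 0 0 0 0" --pt "0 1 103 0 0 0 0"

```text
clock: 6.08
tool_pos: [0.6071, -0.1, 0.096]
eef_rot: [0.677, 0.736, 0.0, -0.002]
contact_force: [0.1, -0.4, 1.1]
opening: 1.002
finger_force: 0.0
```

Emit:
move_arm --pt "0 0 0 0 0 0 1" --pt "0 0 0 0 0 0 1" --pt "0 0 0 0 0 0 1" --pt "0 0 0 0 0 0 1" --pt "0 0 0 0 0 0 1" --newtons 8

```text
clock: 6.7
tool_pos: [0.6072, -0.0999, 0.0964]
eef_rot: [0.677, 0.736, 0.001, -0.002]
contact_force: [0.1, -0.3, -0.3]
opening: 0.453
finger_force: 0.0
```

```bash
python3 d.py 0,-.12,.096,0,90;python3 - <<'E'
import numpy as np
for L in (.27,):
  for t in np.arange(0,1.01,.1): print(round(t,1),'left',round(L*(1-np.cos(t))*1e3,1),'up',round(L*np.sin(t)*1e3,1))
E
```

```text
t 6.7 station [-1.000e-01 -1.178e+02  9.640e+01] zaxis [-0.002  0.004 -1.   ] F [ 0.1 -0.3 -0.3] q [ 0.01  0.83  0.14  1.7  -0.18  0.63  0.34]
(0.0, -0.12, 0.096, 0.0, 90.0) [-2.2  0.1  0.4] [-0.1 -0.2 -0.2]
0.0 left 0.0 up 0.0
0.1 left 1.3 up 27.0
0.2 left 5.4 up 53.6
0.3 left 12.1 up 79.8
0.4 left 21.3 up 105.1
0.5 left 33.1 up 129.4
0.6 left 47.2 up 152.5
0.7 left 63.5 up 173.9
0.8 left 81.9 up 193.7
0.9 left 102.2 up 211.5
1.0 left 124.1 up 227.2
```

Emit:
move_arm --pt "0 0 0 0 0 0 1" --pt "0 0 0 0 0 0 1" --pt "0 0 0 0 0 0 1" --pt "0 0 0 0 0 0 1" --newtons 8

```text
clock: 7.2
tool_pos: [0.6072, -0.0999, 0.0963]
eef_rot: [0.677, 0.736, 0.001, -0.002]
contact_force: [-0.3, 0.1, -0.2]
opening: 0.01
finger_force: 0.0
```

Emit:
move_arm --pt "0 0 -5 0 0 0 1" --pt "0.5 0 -14 0 0 0 1" --pt "1.3 0 -27 0 0 0 1" --pt "3 0 -40 0 0 0 1" --pt "5.4 0 -53.6 0 0 0 1"

```text
clock: 7.82
tool_pos: [0.6071, -0.0946, 0.1512]
eef_rot: [0.677, 0.736, 0.001, -0.002]
contact_force: [0.2, -0.1, -0.6]
opening: 0.002
finger_force: 0.0
```

```bash
python3 d.py; python3 -c "
from h import *
s=snap('scene'); cv2.imwrite('pics/sc3.png',cv2.resize(s['frame'][120:320,240:460,::-1],None,fx=2,fy=2,interpolation=2))"
```

```text
t 7.83 station [   0.2 -112.6  151.2] zaxis [-0.002  0.004 -1.   ] F [ 0.2 -0.1 -0.6] q [-0.01  0.75  0.16  1.66 -0.17  0.74  0.32]
```

View pics/sc3.png

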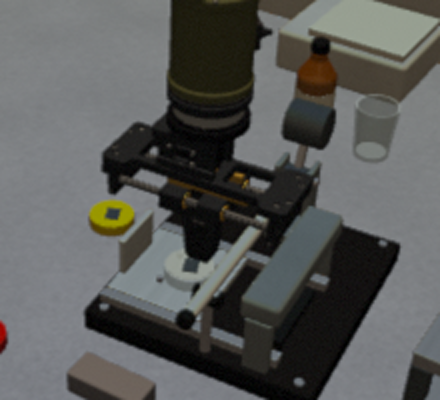

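```bash
python3 - <<'E'
from d import *
for n in('scene','top'):
    s=snap(n)
    p=np.array(r.get_state()['tool_pos'])
    print(n,'tcp px',w2px(s,p).round(1),'barend',w2px(s,sw(0,-.146,.115)).round(1),'grip depth at bar end px')
s=dict(np.load('pics/scene.npz'))
f=lambda u,v:(240+u/2-.25,120+v/2-.25)
for u,v in [(185,317),(215,280),(200,255),(192,235),(245,240),(190,268)]:
    a,b=f(u,v); 
    try: print((u,v),px2w(s,a,b).round(3), 'st',(Ro.from_euler('z',-YAW,degrees=True).apply(px2w(s,a,b)-sw(0,0,0))*1e3).round(0))
    except Exception as e: print((u,v),e)
t=dict(np.load('pics/top.npz'))
f=t['frame'][:,:,::-1][140:300,220:400]
cv2.imwrite('pics/top3.png',cv2.resize(f,None,fx=3.5,fy=3.5,interpolation=2))
E
```

```text
scene tcp px [340.1 258.3] barend [331.3 281.6] grip depth at bar end px
top tcp px [355.7 205.2] barend [368.9 206.8] grip depth at bar end px
(185, 317) [ 0.611 -0.127  0.124] st [   1. -145.  124.]
(215, 280) [ 0.605 -0.059  0.121] st [  1. -77. 121.]
(200, 255) [ 0.611 -0.103  0.187] st [   3. -121.  187.]
(192, 235) [ 0.602 -0.105  0.209] st [  -6. -122.  209.]
(245, 240) [0.598 0.017 0.122] st [  1.  -1. 122.]
(190, 268) [0.536 0.006 0.059] st [-62.  -6.  59.]
```

View pics/top3.png

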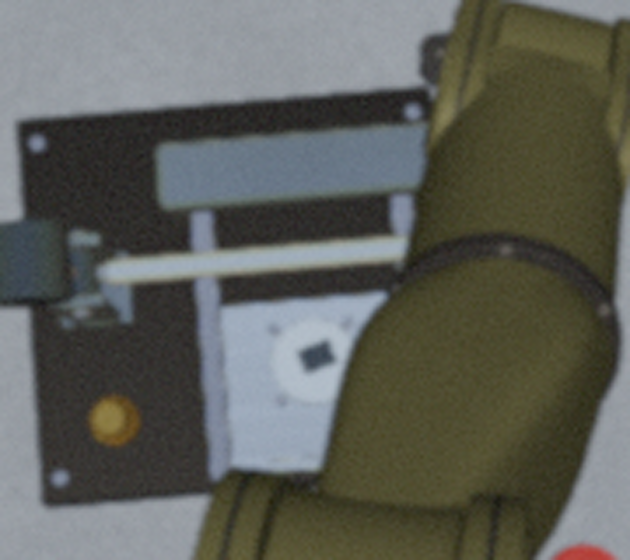

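```bash
python3 - <<'E'
from d import *
s=dict(np.load('pics/scene.npz'))
for v in range(240,262,2):
    o=[]
    for u in (334,337,340,343,346):
        p=Ro.from_euler('z',-YAW,degrees=True).apply(px2w(s,u,v)-sw(0,0,0))*1e3; o.append(tuple(p.round(0).astype(int).tolist()))
    print(v,o)
f=s['frame'][220:300,300:400,::-1]
cv2.imwrite('pics/sc4.png',cv2.resize(cv2.convertScaleAbs(f,alpha=1.6),None,fx=6,fy=6,interpolation=2))
E
```

```text
240 [(-9, -123, 202), (-3, -121, 203), (3, -121, 205), (10, -122, 209), (16, -122, 211)]
242 [(-9, -122, 197), (-3, -121, 198), (3, -122, 201), (10, -122, 204), (16, -122, 206)]
244 [(-9, -123, 192), (-3, -122, 193), (4, -123, 197), (10, -122, 199), (16, -121, 201)]
246 [(-8, -123, 187), (-2, -122, 189), (4, -122, 192), (11, -124, 195), (15, -119, 194)]
248 [(-72, 9, 62), (-2, -122, 184), (4, -122, 186), (11, -123, 190), (-56, 42, 44)]
250 [(-69, 3, 61), (-62, 6, 62), (-56, 9, 62), (10, -121, 183), (-46, 20, 58)]
252 [(-65, -3, 61), (-59, 0, 61), (-54, 5, 60), (-47, 7, 62), (-42, 13, 59)]
254 [(-63, -8, 60), (-57, -5, 60), (-51, -1, 60), (-44, 0, 62), (-38, 5, 61)]
256 [(-59, -15, 61), (-53, -12, 61), (-48, -7, 59), (-41, -5, 60), (-6, -67, 121)]
258 [(-57, -19, 58), (-51, -17, 60), (-45, -13, 59), (-39, -10, 59), (-2, -75, 123)]
260 [(-54, -26, 58), (-48, -22, 59), (-42, -18, 58), (-6, -82, 122), (0, -79, 122)]
```

View pics/sc4.png

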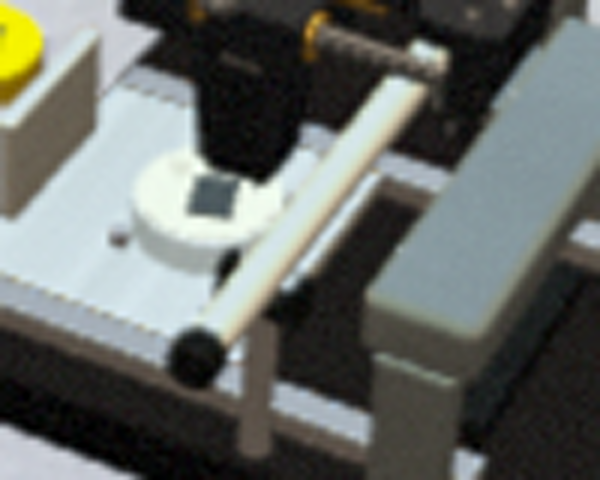

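The picture shows the real fingertips at z ≈ 0.182 while the reported TCP is 0.151. The shut tips sit about 31 mm higher than reported, so they closed above the bar. I'll check this in the open-finger picture and find where the gripper body begins.

```bash
python3 - <<'E'
from d import *
s=dict(np.load('pics/scene.npz'))
for v in range(200,252,3):
    print(v,[tuple((Ro.from_euler('z',-YAW,degrees=True).apply(px2w(s,u,v)-sw(0,0,0))*1e3).round(0).astype(int).tolist()) for u in (330,338,342,350)])
# open-finger picture: expected tips if tcp were right, and 31 mm higher
for x in(-53,53):
    for z in(.1995,.2305): print('open',x,z,((w2px(s,sw(x/1e3,-.128,z))-[240,120]+.5)*3).round())
E
```

```text
200 [(-16, -132, 298), (1, -133, 304), (8, -132, 306), (12, -107, 293)]
203 [(-15, -134, 293), (1, -134, 299), (9, -133, 301), (15, -111, 289)]
206 [(-13, -136, 288), (2, -134, 292), (10, -134, 295), (19, -119, 289)]
209 [(-14, -136, 281), (3, -135, 287), (10, -135, 289), (23, -128, 289)]
212 [(-15, -132, 272), (2, -134, 279), (11, -135, 283), (26, -135, 288)]
215 [(-11, -140, 271), (-7, -114, 256), (9, -131, 273), (27, -136, 282)]
218 [(-8, -145, 269), (-5, -118, 253), (12, -137, 271), (25, -131, 272)]
221 [(-8, -145, 262), (8, -145, 268), (16, -144, 270), (29, -138, 271)]
224 [(-8, -145, 255), (9, -145, 261), (17, -147, 266), (31, -143, 269)]
227 [(-135, 111, 33), (9, -146, 256), (18, -147, 259), (33, -145, 264)]
230 [(-129, 101, 32), (-2, -122, 228), (18, -146, 252), (32, -142, 255)]
233 [(-118, 79, 41), (-2, -121, 221), (7, -123, 225), (18, -110, 220)]
236 [(-112, 67, 42), (-2, -121, 213), (7, -122, 217), (17, -107, 211)]
239 [(-107, 57, 42), (-2, -120, 205), (7, -122, 210), (16, -103, 200)]
242 [(-101, 45, 43), (-1, -122, 200), (8, -122, 203), (-58, 69, 43)]
245 [(-86, 16, 60), (-1, -121, 192), (8, -122, 196), (-54, 60, 42)]
248 [(-80, 6, 61), (0, -122, 185), (9, -122, 188), (-48, 49, 43)]
251 [(-76, -3, 60), (-59, 4, 62), (-50, 7, 63), (-6, -48, 121)]
open -53 0.1995 [220. 348.]
open -53 0.2305 [220. 310.]
open 53 0.1995 [367. 399.]
open 53 0.2305 [371. 361.]
```

Confirmed: the whole tool, body included, sits 31 mm above the reported z, and x and y agree. For the grasp I need a reported z of 0.065. I'll open, shift right 7 mm and go down 86 mm.

Emit:
move_arm --pt "-3 0 -5 0 0 0 0" --pt "-7 0 -5 0 0 0 0" --pt "-7 0 -5 0 0 0 0" --pt "-7 0 -5 0 0 0 0" --pt "-7 0 -5 0 0 0 0"

```text
clock: 8.6
tool_pos: [0.6074, -0.1016, 0.1547]
eef_rot: [0.677, 0.736, 0.001, -0.002]
contact_force: [-0.5, 0.4, -0.3]
opening: 0.548
finger_force: 0.0
```

Emit:
move_arm --pt "0 0 0 0 0 0 0" --pt "0 0 0 0 0 0 0" --pt "0 0 25 0 0 0 0" --pt "0 0 50 0 0 0 0" --pt "0 0 70 0 0 0 0"

```text
clock: 9.22
tool_pos: [0.6071, -0.1013, 0.084]
eef_rot: [0.677, 0.736, 0.0, -0.002]
contact_force: [-0.0, -1.6, -0.3]
opening: 1.0
finger_force: 0.0
```

```bash
python3 d.py 0,-.12,.065,0,90
```

```text
t 9.22 station [  -0.4 -119.3   84. ] zaxis [-0.003  0.004 -1.   ] F [-0.  -1.6 -0.3] q [ 0.02  0.85  0.14  1.7  -0.19  0.61  0.35]
(0.0, -0.12, 0.065, 0.0, 90.0) [-0.8  0.4 19. ] [-0.1 -0.2 -0.2]
```

Emit:
move_arm --pt "0 0 10 0 0 0 0" --pt "0 0 19 0 0 0 0" --pt "0 0 19 0 0 0 1" --pt "0 0 19 0 0 0 1" --pt "0 0 19 0 0 0 1" --newtons 8

```text
clock: 9.85
tool_pos: [0.6077, -0.1015, 0.0665]
eef_rot: [0.677, 0.736, 0.001, -0.002]
contact_force: [-0.6, -0.5, 0.7]
opening: 0.679
finger_force: 0.0
```

Emit:
move_arm --pt "0 0 0 0 0 0 1" --pt "0 0 0 0 0 0 1" --pt "0 0 0 0 0 0 1" --pt "0 0 0 0 0 0 1" --pt "0 0 0 0 0 0 1" --newtons 8

```text
clock: 10.48
tool_pos: [0.606, -0.1015, 0.0658]
eef_rot: [0.677, 0.736, -0.0, -0.003]
contact_force: [-2.5, 0.3, 1.4]
opening: 0.173
finger_force: 7.8
```

```bash
python3 d.py; python3 -c "
from h import *
print(r.get_state()['opening'],r.get_state()['finger_force'])"
```

```text
t 10.47 station [  -1.5 -119.3   65.8] zaxis [-0.005  0.004 -1.   ] F [-2.5  0.3  1.4] q [ 0.02  0.87  0.13  1.71 -0.19  0.58  0.35]
0.17301563227969383 7.752598374809168
```

Gripped: the opening is 0.173 (about 15 mm) at 7.8 N. Now lifting along the arc, radius 269 mm.

Emit:
move_arm --pt "0.3 0 -13.4 0 0 0 1" --pt "2 0 -32 0 0 0 1" --pt "5.4 0 -53.4 0 0 0 1" --pt "10.5 0 -74.3 0 0 0 1" --pt "17.3 0 -94.8 0 0 0 1"

```text
clock: 11.1
tool_pos: [0.6047, -0.0843, 0.1624]
eef_rot: [0.677, 0.736, 0.0, -0.003]
contact_force: [-3.3, -0.6, -1.2]
opening: 0.165
finger_force: 8.1
```

```bash
python3 d.py; python3 - <<'E'
from h import *
s=r.get_state();print(s['opening'],s['finger_force'])
L=269
for t in (.36,.46,.56,.66,.76,.86,.96,1.06,1.16): print(t,round(L*(np.cos(.36)-np.cos(t)),1),round(L*(np.sin(t)-np.sin(.36)),1),'|',round(L*(np.cos(.86)-np.cos(t)),1),round(L*(np.sin(t)-np.sin(.86)),1))
E
```

```text
t 11.1 station [  -1.3 -102.1  162.4] zaxis [-0.004  0.004 -1.   ] F [-3.3 -0.6 -1.2] q [-0.03  0.73  0.17  1.66 -0.17  0.76  0.31]
0.1649271776162256 8.113166458642809
0.36 0.0 0.0 | -76.3 -109.1
0.46 10.7 24.7 | -65.5 -84.4
0.56 23.8 48.1 | -52.4 -61.0
0.66 39.2 70.2 | -37.0 -38.9
0.76 56.8 90.6 | -19.5 -18.5
0.86 76.3 109.1 | 0.0 0.0
0.96 97.5 125.6 | 21.2 16.5
1.06 120.2 139.9 | 44.0 30.8
1.16 144.3 151.9 | 68.1 42.8
```

Emit:
move_arm --pt "10.7 0 -24.7 0 0 0 1" --pt "23.8 0 -48 0 0 0 1" --pt "39 0 -70 0 0 0 1" --pt "57 0 -90.5 0 0 0 1" --pt "76 0 -109 0 0 0 1"

```text
clock: 11.72
tool_pos: [0.5979, -0.0072, 0.2713]
eef_rot: [0.677, 0.736, 0.0, -0.004]
contact_force: [-2.0, 3.9, -5.0]
opening: 0.178
finger_force: 8.1
```

```bash
python3 d.py; python3 -c "
from h import *
s=r.get_state();print(s['opening'],s['finger_force'])
s=snap('scene'); cv2.imwrite('pics/sc5.png',cv2.resize(s['frame'][80:320,240:480,::-1],None,fx=2,fy=2,interpolation=2))"
```

```text
t 11.72 station [ -1.2 -24.7 271.3] zaxis [-0.005  0.006 -1.   ] F [-2.   3.9 -5. ] q [-0.18  0.59  0.22  1.58 -0.15  0.99  0.16]
0.17789496104867686 8.086101065855473
```

View pics/sc5.png

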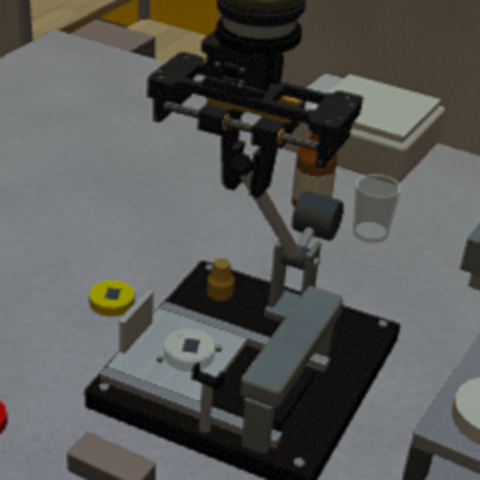

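The bar is held at about 0.86 rad and the dish is undisturbed. I'll carry it to about 1.05 rad, then open while retreating up and to the right.

Emit:
move_arm --pt "10 0 -9 0 0 0 1" --pt "21 0 -16.5 0 0 0 1" --pt "32 0 -24 0 0 0 1" --pt "42 0 -30 0 0 0 1"

```text
clock: 12.28
tool_pos: [0.5945, 0.0337, 0.3004]
eef_rot: [0.677, 0.736, -0.0, -0.004]
contact_force: [-5.1, 2.1, -4.1]
opening: 0.177
finger_force: 8.4
```

Emit:
move_arm --pt "0 0 0 0 0 0 0.4" --pt "-8 0 -15 0 0 0 0.2" --pt "-25 0 -40 0 0 0 0.2" --pt "-60 0 -60 0 0 0 0.2" --pt "-110 0 -60 0 0 0 0.2"

```text
clock: 12.9
tool_pos: [0.6082, -0.0789, 0.3637]
eef_rot: [0.676, 0.737, 0.003, 0.001]
contact_force: [0.5, 0.3, 0.3]
opening: 0.722
finger_force: 0.0
```

```bash
python3 d.py -.2,-.1,.2,0,0 -.2,0,.1,0,0; python3 -c "
from h import *
s=r.get_state();print(s['opening'],s['finger_force'])
s=snap('scene'); cv2.imwrite('pics/sc6.png',cv2.resize(s['frame'][60:320,240:480,::-1],None,fx=2,fy=2,interpolation=2))"
```

```text
t 12.9 station [  2.6 -97.  363.7] zaxis [ 0.006  0.003 -1.   ] F [0.5 0.3 0.3] q [-0.08  0.54  0.24  1.39 -0.13  1.23  0.26]
(-0.2, -0.1, 0.2, 0.0, 0.0) [  -3.9 -203.6  162.5] [ 0.2 -0.4 89.8]
(-0.2, 0.0, 0.1, 0.0, 0.0) [  95.8 -204.5  262.7] [ 0.2 -0.4 89.8]
0.7215950444877941 0.0
```

View pics/sc6.png

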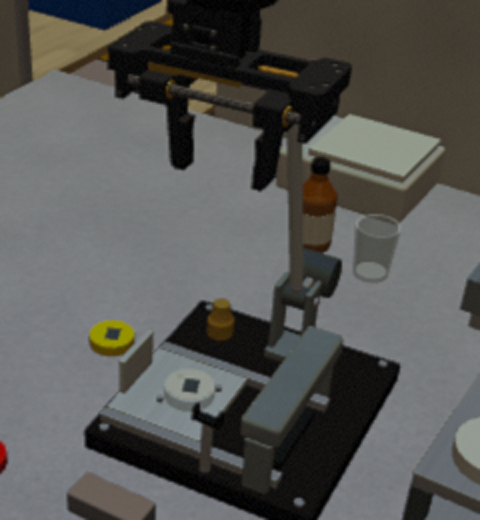

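The bar now stands up by itself and the gripper is clear. The dish, objective, box and rest are untouched. Next I'll move back behind the plate, turn 90° and shut the fingers.

Emit:
move_arm --pt "0 -40 0 0 0 10 1" --pt "0 -85 10 0 0 20 1" --pt "10 -130 30 0 0 30 1" --pt "20 -170 55 0 0 40 1" --pt "35 -205 80 0 0 50 1"

```text
clock: 13.58
tool_pos: [0.3984, -0.0608, 0.2812]
eef_rot: [0.926, 0.377, 0.002, -0.001]
contact_force: [-0.2, 0.4, -0.5]
opening: 0.252
finger_force: 0.0
```

```bash
python3 d.py -.2,0,.15,0,0
```

```text
t 13.57 station [-204.8  -60.5  281.2] zaxis [ 0.002  0.003 -1.   ] F [-0.2  0.4 -0.5] q [-0.3   0.32  0.47  2.1  -0.21  0.76 -0.5 ]
(-0.2, 0.0, 0.15, 0.0, 0.0) [ 41.5 -43.7 131.4] [-0.1 -0.2 39.2]
```

Emit:
move_arm --pt "10 -10 25 0 0 10 1" --pt "20 -20 50 0 0 20 1" --pt "30 -30 80 0 0 30 1" --pt "41 -44 110 0 0 39 1" --pt "41 -44 131 0 0 39 1"

```text
clock: 14.2
tool_pos: [0.398, 0.0016, 0.1493]
eef_rot: [0.999, 0.051, 0.0, -0.002]
contact_force: [-0.7, 0.1, 0.6]
opening: 0.005
finger_force: 0.0
```

```bash
python3 - <<'E'
from d import *
show([(-.17,0,.024,0,0)])
T=lambda s,u,v:(Ro.from_euler('z',-YAW,degrees=True).apply(px2w(s,u,v)-sw(0,0,0))*1e3).round(0).astype(int).tolist()
s=snap('scene')
p=np.array(r.get_state()['tool_pos'])
for dz in range(-1,8):
    u,v=w2px(s,p+[0,0,dz*.01]); print(dz*10,(u.round(),v.round()),T(s,u,v))
# plate and raised bar, by depth
for q in [(-.14,-.02,.08),(-.14,.02,.08),(-.14,0,.085)]: u,v=w2px(s,sw(*q)); print('plate',T(s,u,v))
t=1.3
for L in(.1,.2,.27): u,v=w2px(s,sw(0,.15-L*np.cos(t),.115+L*np.sin(t))); print('bar',L,T(s,u,v),[.15-L*np.cos(t),.115+L*np.sin(t)])
E
```

```text
t 14.2 station [-199.7    1.7  149.3] zaxis [ 0.     0.003 -1.   ] F [-0.7  0.1  0.6] q [-0.37  0.57  0.4   2.3  -0.63  0.38 -0.9 ]
(-0.17, 0, 0.024, 0, 0) [ 29.6   2.5 125.3] [-0.2 -0.   0.7]
-10 (np.float64(284.0), np.float64(207.0)) [-308, 169, -1]
0 (np.float64(284.0), np.float64(204.0)) [-318, 184, -1]
10 (np.float64(284.0), np.float64(200.0)) [-329, 201, -3]
20 (np.float64(284.0), np.float64(196.0)) [-338, 214, -1]
30 (np.float64(284.0), np.float64(193.0)) [-192, -12, 189]
40 (np.float64(283.0), np.float64(189.0)) [-191, -13, 199]
50 (np.float64(283.0), np.float64(185.0)) [-191, -14, 210]
60 (np.float64(283.0), np.float64(181.0)) [-191, -14, 220]
70 (np.float64(283.0), np.float64(177.0)) [-189, -16, 231]
plate [-135, -29, 89]
plate [-134, 9, 90]
plate [-138, -4, 89]
bar 0.1 [3, 115, 217] [np.float64(0.12325011713754126), np.float64(0.2113558185417193)]
bar 0.2 [4, 86, 314] [np.float64(0.09650023427508253), np.float64(0.3077116370834386)]
bar 0.27 [3, 69, 379] [np.float64(0.0777753162713614), np.float64(0.3751607100626421)]
```

The bar is on its upper stop (depth readings match 1.3 rad). The tip offset behind the plate is about 30 mm again. Descending behind the plate.

Emit:
move_arm --pt "5 2 25 0 0 0.7 1" --pt "10 2 50 0 0 0.7 1" --pt "15 2 75 0 0 0.7 1" --pt "22 2 100 0 0 0.7 1" --pt "29 2 120 0 0 0.7 1"

```text
clock: 14.88
tool_pos: [0.4279, 0.0017, 0.0295]
eef_rot: [0.999, 0.044, 0.001, -0.002]
contact_force: [0.3, 1.1, -0.2]
opening: 0.004
finger_force: 0.0
```

```bash
python3 d.py -.149,0,.028,0,0 -.069,0,.028,0,0
```

```text
t 14.88 station [-169.9   -0.8   29.5] zaxis [ 0.002  0.004 -1.   ] F [ 0.3  1.1 -0.2] q [-0.13  0.83  0.04  2.29 -0.83  0.04 -0.77]
(-0.149, 0.0, 0.028, 0.0, 0.0) [20.9 -0.9  1.6] [-0.2 -0.1 -0.1]
(-0.069, 0.0, 0.028, 0.0, 0.0) [100.8  -0.9   1.7] [-0.2 -0.1 -0.1]
```

Emit:
move_arm --pt "5 -0.5 0 0 0 0 1" --pt "11 -1 0 0 0 0 1" --pt "17 -1 0 0 0 0 1" --pt "22 -1 0 0 0 0 1" --pt "28 -1 0 0 0 0 1"

```text
clock: 15.5
tool_pos: [0.4523, 0.0063, 0.0298]
eef_rot: [0.999, 0.045, -0.002, -0.002]
contact_force: [-2.6, -0.8, 0.1]
opening: 0.009
finger_force: 1.0
```

```bash
python3 d.py -.069,0,.03,0,0
```

```text
t 15.5 station [-145.1    1.5   29.8] zaxis [-0.003  0.004 -1.   ] F [-2.6 -0.8  0.1] q [-0.2   0.84  0.14  2.21 -0.81  0.15 -0.78]
(-0.069, 0.0, 0.03, 0.0, 0.0) [76.1  1.6 -0.5] [-0.2  0.2  0.1]
```

Contact at −2.6 N, so the carriage has started to move. Continuing at about 50 to 60 mm/s.

Emit:
move_arm --pt "7 0.5 0 0 0 0 1" --pt "14 1 0 0 0 0 1" --pt "21 1.5 0 0 0 0 1" --pt "28 1.5 0 0 0 0 1" --pt "35 1.5 0 0 0 0 1"

```text
clock: 16.12
tool_pos: [0.4881, 0.0081, 0.0292]
eef_rot: [0.999, 0.045, -0.001, -0.002]
contact_force: [-1.5, 1.2, 0.1]
opening: 0.005
finger_force: 1.0
```

Emit:
move_arm --pt "7 0 0 0 0 0 1" --pt "14 0 0 0 0 0 1" --pt "20 0 0 0 0 0 1" --pt "26 0 0 0 0 0 1" --pt "31 0 0 0 0 0 1"

```text
clock: 16.75
tool_pos: [0.5191, 0.0106, 0.0293]
eef_rot: [0.999, 0.045, -0.001, -0.002]
contact_force: [-1.5, 1.5, 0.3]
opening: 0.007
finger_force: 0.9
```

```bash
python3 d.py -.069,0,.03,0,0
```

```text
t 16.75 station [-78.2  -0.   29.3] zaxis [-0.002  0.004 -1.   ] F [-1.5  1.5  0.3] q [-0.28  0.89  0.3   2.02 -0.76  0.35 -0.85]
(-0.069, 0.0, 0.03, 0.0, 0.0) [ 9.2 -0.  -0.7] [-0.2  0.1  0.1]
```

Push slowly onto the stop, watching the force.

Emit:
move_arm --pt "3 0 0 0 0 0 1" --pt "5.5 0 0 0 0 0 1" --pt "8 0 0 0 0 0 1" --pt "10 0 0 0 0 0 1" --pt "10 0 0 0 0 0 1"

```text
clock: 17.38
tool_pos: [0.5255, 0.0112, 0.0293]
eef_rot: [0.999, 0.044, -0.004, -0.002]
contact_force: [-7.9, -0.0, 5.1]
opening: 0.004
finger_force: 3.7
```

```bash
python3 d.py
```

```text
t 17.38 station [-71.8   0.   29.3] zaxis [-0.008  0.004 -1.   ] F [-7.9 -0.   5.1] q [-0.29  0.89  0.32  2.   -0.75  0.38 -0.86]
```

Emit:
move_arm --pt "2 0 0 0 0 0 1" --pt "4 0 0 0 0 0 1" --pt "4 0 0 0 0 0 1" --pt "4 0 0 0 0 0 1"

```text
clock: 17.88
tool_pos: [0.5252, 0.0112, 0.0293]
eef_rot: [0.999, 0.044, -0.007, -0.003]
contact_force: [-15.4, -0.6, 12.2]
opening: 0.009
finger_force: 7.4
```

```bash
python3 d.py
```

```text
t 17.88 station [-72.1   0.1  29.3] zaxis [-0.015  0.005 -1.   ] F [-15.4  -0.6  12.2] q [-0.3   0.9   0.33  1.99 -0.74  0.39 -0.86]
```

It's on the stop: the force doubled with no further motion. Backing off and checking by depth.

Emit:
move_arm --pt "-4 0 0 0 0 0 1" --pt "-15 0 0 0 0 0 1" --pt "-40 0 0 0 0 0 1" --pt "-65 0 -20 0 0 0 1" --pt "-90 0 -60 0 0 0 1"

```text
clock: 18.5
tool_pos: [0.4428, 0.0029, 0.0896]
eef_rot: [0.999, 0.044, -0.001, -0.002]
contact_force: [-0.1, -0.2, 1.6]
opening: 0.004
finger_force: 0.0
```

Emit:
move_arm --pt "-20 0 -30 0 0 0 1" --pt "-40 0 -80 0 0 0 1" --pt "-40 0 -120 0 0 0 1" --pt "-40 0 -120 0 0 0 1"

```text
clock: 19.0
tool_pos: [0.4062, -0.0008, 0.2119]
eef_rot: [0.999, 0.045, 0.003, -0.002]
contact_force: [-0.3, -0.2, -0.1]
opening: 0.009
finger_force: 0.0
```

```bash
python3 - <<'E'
from d import *
show([])
T=lambda s,u,v:(Ro.from_euler('z',-YAW,degrees=True).apply(px2w(s,u,v)-sw(0,0,0))*1e3).round(0)
s=snap('scene'); snap('top')
# heights over the carriage at home: segment by z
v,u=np.mgrid[0:480,0:640]; K=s['intrinsics'];C=np.linalg.inv(s['world_to_cam']);z=s['z_map']
P=np.stack([(u-K[0,2])*z/K[0,0],(v-K[1,2])*z/K[1,1],z],-1)@C[:3,:3].T+C[:3,3]
S=Ro.from_euler('z',-YAW,degrees=True).apply((P-sw(0,0,0)).reshape(-1,3))*1e3; S=S[z.ravel()>0]
def seg(n,x,y,h):
    m=(S[:,0]>x[0])&(S[:,0]<x[1])&(S[:,1]>y[0])&(S[:,1]<y[1])&(S[:,2]>h[0])&(S[:,2]<h[1]); Q=S[m]
    print(n,m.sum(), Q.min(0).round(),Q.max(0).round(),Q.mean(0).round()) if m.any() else print(n,0)
seg('dish top',(-50,60),(-60,60),(54,66)); seg('plate top',(-100,-40),(-45,45),(80,96))
seg('bar high',(-20,20),(40,140),(200,420)); seg('objective',(-130,-60),(110,170),(35,90)); seg('box',(-130,0),(-220,-140),(24,40)); seg('spare',(30,130),(-220,-130),(10,25))
E
```

```text
t 19.0 station [-191.7   -1.5  211.9] zaxis [ 0.006  0.004 -1.   ] F [-0.3 -0.2 -0.1] q [-0.53  0.48  0.64  2.21 -0.53  0.59 -0.98]
dish top 168 [-16. -33.  54.] [12. 29. 65.] [ 0. -4. 60.]
plate top 111 [-61. -38.  80.] [-52.  34.  95.] [-56.  -4.  88.]
bar high 596 [-10.  60. 201.] [ 10. 123. 403.] [  1.  89. 315.]
objective 216 [-109.  123.   35.] [-77. 153.  81.] [-91. 134.  58.]
box 640 [-114. -199.   24.] [ -23. -153.   36.] [ -67. -178.   30.]
spare 685 [  43. -211.   10.] [ 109. -144.   22.] [  77. -180.   17.]
```

The plate's rear face is at x −61 mm, which is home. The dish edge at −16 mm matches its seat, the bar is up, and the bystanders haven't moved. Handing in.

```bash
python3 -c "
from plant import finish_job
print(finish_job())"
```

```text
the job is handed in; nothing more can be done
None
```

The guard bar stands raised by itself, the carriage was then pushed home with the dish still seated, the objective, slide box and spare dish measured unmoved, and the job was handed in at about 19 s.

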